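# Shut three pantry canisters airtight

## Robot

A 6-joint arm with a two-finger parallel gripper is mounted at the origin on a cart in front of the work surface, level with it; the furniture and walls round the work are solid. World frame = base frame: x ahead of the robot, y to its left, z up, the work surface at z = 0. Lengths are in m, angles in degrees, forces in N, time in s.
With the tool pointing down it reaches from about 0.35 to 0.925 m from the base axis. Payload 6.4 kg.
Tool frame: the origin (TCP) lies on the centre line of the jaws, within the pads' length; the fingertips stand 8 mm ahead of it and the grasp point (between the pads) lies 11 mm behind it; y points along the fingers, z is the direction in which the jaws open and shut, and the axes are right-handed (so a half turn about y gives the same grasp; the last joint's range is limited). The gripper opens to 94 mm and grips with 3 to 60 N. Pads are 16 mm wide; open, the fingers measure 119 mm over their backs; the gripper's body (75 mm by 177 mm) begins 78 mm behind the grasp point.
Start: joints at [65.082, 14.043, 89.255, -0, 76.702, -9.975], TCP at [0.168, 0.628, 0.213] pointing down, gripper open.
Joint ranges: [-179.41, 179.41], [-58.25, 129.5], [7.25, 145.43], [-54.29, 234.29], [11.92, 165.04], [-157.13, 157.13]. Speed limits (degrees/s): [147.25, 147.25, 180, 180, 180, 180].

## Interface

Orientations are given as [roll, pitch, yaw] about the fixed x, y, z axes, in that order (R = Rz(yaw) Ry(pitch) Rx(roll)).
In Python, from cell import readout, optics, ticket gives the robot as it stands.
- The arm moves only by the shell command python3 -m pendant 'ROWS' [OPENING] [FORCE]. ROWS is text: rows parted by semicolons, each of 6 numbers parted by spaces: the shift along the tool's x, y, z normalised to -1 to 1, where 1 is 0.025 m, then the turn, a rotation vector about the tool's x, y, z normalised to -1 to 1, where 1 is 4 degrees. In form: tx ty tz rx ry rz; .... A call has 1 to 20 rows; each row shifts and turns the commanded pose from where the row before left it, along the tool's axes as they then stand; what a row does not reach is not made up. A row lasts 1/8 s, in which the tool goes at most 62.5 mm and 10.7 degrees, less where a joint would pass 70% of its speed; a pose out of reach is approached as far as the arm can. A call with a number of a shift or a turn outside -1 to 1 is refused whole. A call with a gripper value outside its range is refused whole. OPENING is the opening, from 0 (shut) to 1 (fully open), set as the call begins (- or left out, the last holds). The fingers move at their own pace and stop on an object; FORCE is the grip in N (left out, the last holds). Time passes only in rows, so rows that do not move let the fingers close. It gives the time, the measured TCP pose, the force and the opening at its end, in the units of the state.
- readout.state(): the state, without advancing time (a new reading comes with each control period).
- optics.read_camera(name): name is "scene" or "side" or "wrist"; returns a dict with "image" (400x640x3 uint8, red, green, blue), "z_map" (400x640 float32, m along the optical axis (not along the pixel's ray), 0 where there is no reading), "K" (3x3 intrinsics, pixels), "D" ([k1, k2, p1, p2, k3] as OpenCV has them; the pictures are not rectified), "R" (3x3) and "t" (3): a world point X has camera coordinates R X + t. Camera axes: x right, y down, z forward; pixel columns grow to the right and rows downward; lengths in m; the calibration is good to about 2 mm. A picture is of the moment at which its call begins.
- ticket.close_job(): hands the job in, once; it reports no verdict.
The state is a dict: "time": time; "q": joint angles; "dq": joint speeds; "joint_efforts": joint torques, N m; "tcp_pos": TCP position; "orientation": TCP orientation; "force": force on the tool from outside, world axes, zero at the start; "torque": the same for the moment, N m; "opening": finger opening in m.
Only numpy, scipy, OpenCV 4.12 (cv2) and the standard library are available. Lean on these libraries where they do the work, as an engineer would, in place of code of your own. Each camera call takes 0.05 s, during which the arm holds its last target.

## Task

The three square white canisters have been refilled but not shut: two lids lie askew across their mouths and the third only rests on its gasket. Turn the askew lids until their plugs drop into the mouths, then press every lid down until it snaps home, its flange flat on the rim all round. Leave the canisters standing where they are and do not disturb the pepper mill, cup and tumbler around them.

Things in the scene. Friction and masses are not known exactly. Their poses are not given: they have to be found in the camera images.
- seat_tall_canister (a point): Centre of the mouth, level with the flat top of the rim, of the tall white stoneware canister: loose but full (about 1.5 kg), 96 mm square with rounded corners, 140 mm from counter to rim. z up, x and y along the square's sides. The square mouth is 86 mm wide inside (wall 5 mm), with a sloping lead-in 6 mm deep and a snap groove 9 to 12 mm below the rim.
- tall_lid_bar (a point): Centre of the raised grip bar on the tall canister's loose wooden lid; the lid starts turned across the mouth by 28 to 41 degrees, up to 3 mm off centre each way, its plug lying on the rim (flange 18 mm above it). The bar is 64 mm long along this frame's x, 16 mm wide along y; its top is 12 mm above this point. The flange's top is 12 mm and its underside 22 mm below this point, so when fully home this point is 22 mm above the seat point.
- tall_lid: That lid (0.18 kg); origin at the centre of the flange's underside, axes as the bar's. Flange 100 mm square, 10 mm thick; hidden below it an 82 mm square plug, 18 mm deep, parallel to bar and flange, with a springy gasket. Square to the mouth (any quarter turn) within 4 degrees and 2 mm it drops 9 mm onto the gasket; 8 to 14 N down on its middle snaps it 9 mm lower, home. If it sticks cocked, press its high side.
- seat_middle_canister (a point): Centre of the mouth, level with the flat top of the rim, of the middle white stoneware canister: loose but full (about 1.25 kg), 96 mm square with rounded corners, 115 mm from counter to rim. z up, x and y along the square's sides. The square mouth is 86 mm wide inside (wall 5 mm), with a sloping lead-in 6 mm deep and a snap groove 9 to 12 mm below the rim.
- middle_lid_bar (a point): Centre of the raised grip bar on the middle canister's loose wooden lid; the lid starts square with its canister but standing on its gasket 9 mm too high. The bar is 64 mm long along this frame's x, 16 mm wide along y; its top is 12 mm above this point. The flange's top is 12 mm and its underside 22 mm below this point, so when fully home this point is 22 mm above the seat point.
- middle_lid: That lid (0.18 kg); origin at the centre of the flange's underside, axes as the bar's. Flange 100 mm square, 10 mm thick; hidden below it an 82 mm square plug, 18 mm deep, parallel to bar and flange, with a springy gasket. Square to the mouth (any quarter turn) within 4 degrees and 2 mm it drops 9 mm onto the gasket; 8 to 14 N down on its middle snaps it 9 mm lower, home. If it sticks cocked, press its high side.
- seat_low_canister (a point): Centre of the mouth, level with the flat top of the rim, of the low white stoneware canister: loose but full (about 1.0 kg), 96 mm square with rounded corners, 90 mm from counter to rim. z up, x and y along the square's sides. The square mouth is 86 mm wide inside (wall 5 mm), with a sloping lead-in 6 mm deep and a snap groove 9 to 12 mm below the rim.
- low_lid_bar (a point): Centre of the raised grip bar on the low canister's loose wooden lid; the lid starts turned across the mouth by 28 to 41 degrees, up to 3 mm off centre each way, its plug lying on the rim (flange 18 mm above it). The bar is 64 mm long along this frame's x, 16 mm wide along y; its top is 12 mm above this point. The flange's top is 12 mm and its underside 22 mm below this point, so when fully home this point is 22 mm above the seat point.
- low_lid: That lid (0.18 kg); origin at the centre of the flange's underside, axes as the bar's. Flange 100 mm square, 10 mm thick; hidden below it an 82 mm square plug, 18 mm deep, parallel to bar and flange, with a springy gasket. Square to the mouth (any quarter turn) within 4 degrees and 2 mm it drops 9 mm onto the gasket; 8 to 14 N down on its middle snaps it 9 mm lower, home. If it sticks cocked, press its high side.
- pepper_mill: Bystander: turned wooden pepper mill, 58 mm wide, 170 mm high, standing close behind the row of canisters; origin at the centre of its foot.
- teal_glass: Bystander: small teal tumbler, 68 mm wide, 84 mm high, standing close behind the row of canisters; origin at the centre of its foot.
- espresso_cup: Bystander: small white cup with a green band, 63 mm wide, 51 mm high, on a wooden coaster at the left end of the row; origin at the centre of its foot.
- shelf_edge (a point): Fixed: front face of the upright wooden post (76 mm wide) behind the row, at the height of the underside of the shelf, 318 mm above the counter. The shelf's front edge runs 43 mm behind this point to the left and right, and plates on it (up to 410 mm above the counter) reach 8 mm behind it. Keep the wrist and arm in front of this point (nearer the robot).
Not all that is in view belongs to the job. What is shaped like the middle_lid but green is not meant.

How it is judged (in metres and radians):
At the end, for the whole second after the job is handed in: All three lids are home and at rest: each flange within 1.6 mm of its canister's rim, centred within 4 mm and parallel to the rim within 1.4 degrees; each canister stands upright on the counter within 40 mm of where it stood (z of tall_lid_bar in the frame of seat_tall_canister below 0.0236 m and horizontal distance between tall_lid_bar and seat_tall_canister below 0.004 m and angle between the z axis of tall_lid_bar and the z axis of seat_tall_canister, either way round below 0.025 rad and angle between each of seat_tall_canister, seat_middle_canister, seat_low_canister's own z axis and vertical below 0.03 rad and height (world z) of seat_tall_canister below 0.144 m and distance of each of seat_tall_canister, seat_middle_canister, seat_low_canister from where it was at the start of the episode below 0.04 m and z of middle_lid_bar in the frame of seat_middle_canister below 0.0236 m and horizontal distance between middle_lid_bar and seat_middle_canister below 0.004 m and angle between the z axis of middle_lid_bar and the z axis of seat_middle_canister, either way round below 0.025 rad and height (world z) of seat_middle_canister below 0.119 m and z of low_lid_bar in the frame of seat_low_canister below 0.0236 m and horizontal distance between low_lid_bar and seat_low_canister below 0.004 m and angle between the z axis of low_lid_bar and the z axis of seat_low_canister, either way round below 0.025 rad and height (world z) of seat_low_canister below 0.094 m and linear speed of each of tall_lid, middle_lid, low_lid below 0.02 m/s); the robot touches nothing.
It fails at once if the pepper mill is tipped by more than 17 degrees or moved by more than 30 mm (distance of pepper_mill from where it was at the start of the episode above 0.03 m or angle between pepper_mill's own z axis and vertical above 0.3 rad).
It fails at once if the teal tumbler is tipped by more than 17 degrees or moved by more than 30 mm (distance of teal_glass from where it was at the start of the episode above 0.03 m or angle between teal_glass's own z axis and vertical above 0.3 rad).
It fails at once if the cup is tipped by more than 17 degrees or moved by more than 30 mm (distance of espresso_cup from where it was at the start of the episode above 0.03 m or angle between espresso_cup's own z axis and vertical above 0.3 rad).
It fails at once if a canister is tipped by more than 14 degrees (angle between any of seat_tall_canister, seat_middle_canister, seat_low_canister's own z axis and vertical above 0.25 rad).
It also fails if it takes over 67 s, if anything falls off the work surface, if the arm or the gripper's body presses on something with over 40 N, if the wrist force passes 120 N, or if a joint passes its speed limit or range.

## Working session

There is one attempt and no reset: what is moved stays moved. The work goes in short steps, Python scripts to look and compute and a shell command to move; the robot and the scene stay as the last step left them, time stands still between calls to the robot, and variables do not carry over. Pictures are saved under pics/ and viewed, and the job is handed in when it is done.

```bash
ls; mkdir -p pics
python3 - <<'E'
from cell import readout, optics
import cv2
print(readout.state())
for n in ["scene","side","wrist"]:
    c=optics.read_camera(n); cv2.imwrite(f"pics/{n}0.png",c["image"][:,:,::-1])
    print(n,c["K"].tolist(),c["D"],c["R"].tolist(),c["t"])
E
```

```text
pics
{'time': 0.0, 'q': array([ 6.50811840e+01,  1.40826718e+01,  8.93241709e+01, -6.40916380e-04,
        7.67015327e+01, -9.97354152e+00]), 'dq': array([ 0.04469883, -0.02379797,  0.01848262,  0.10465538, -0.20035007,
       -0.01001783]), 'joint_efforts': array([-7.57394992e-04, -4.15827799e+01, -3.14601445e+01,  6.84585655e-02,
        3.31247225e-02, -1.18448420e-04]), 'tcp_pos': array([0.16736239, 0.62748117, 0.21236845]), 'orientation': array([-9.01068456e+01,  1.81558674e-02, -1.49451434e+01]), 'force': array([-0.33678475, -0.6797098 , -0.18672653]), 'torque': array([-0.01114599, -0.02476278,  0.04643884]), 'opening': 0.09384238516986006}
scene [[518.3630363077152, 0.0, 324.10603481767583], [0.0, 518.3630363077152, 207.60776329667004], [0.0, 0.0, 1.0]] [0.05428826 0.         0.         0.         0.        ] [[0.8806248263988102, -0.47354510477916095, 0.015967118392449173], [-0.2679480956775541, -0.5255149074660838, -0.8074886377242005], [0.39077325030359655, 0.7068161824481712, -0.589666983200311]] [-0.52012634  0.26160318  1.82346134]
side [[510.44352369275805, 0.0, 316.9429361110045], [0.0, 510.44352369275805, 185.14017338206548], [0.0, 0.0, 1.0]] [0.01936859 0.         0.         0.         0.        ] [[-0.8855920699467876, -0.46433778387414953, 0.010821650253412043], [-0.3227528650224518, 0.5984702308791121, -0.7332557336095649], [0.3340019068316266, -0.6528581815512046, -0.6798668406493226]] [0.43885358 0.36263331 1.82134505]
wrist [[322.3679795248695, 0.0, 318.81051996708294], [0.0, 322.3679795248695, 191.40647437038442], [0.0, 0.0, 1.0]] [0.00971615 0.         0.         0.         0.        ] [[0.2577907543405694, 0.966199931458241, -0.0012725669381987], [0.937805490671885, -0.24989747135062762, 0.24098156667726428], [0.23251836194629186, -0.06331624011779438, -0.9705288584556158]] [-0.65005818 -0.0242105   0.38995624]
```

View pics/scene0.png

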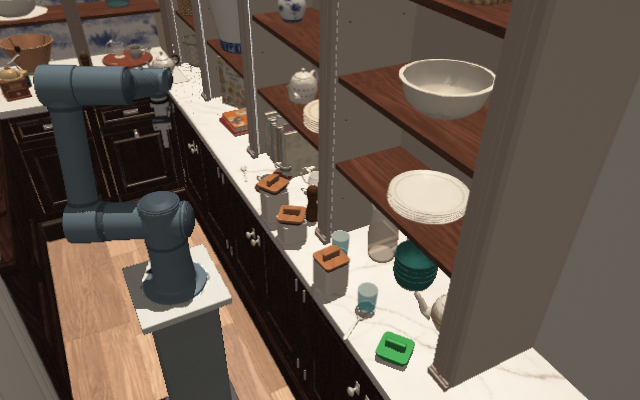

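View pics/side0.png

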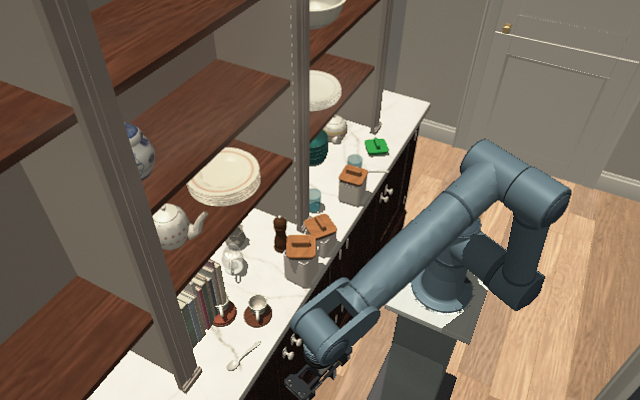

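View pics/wrist0.png

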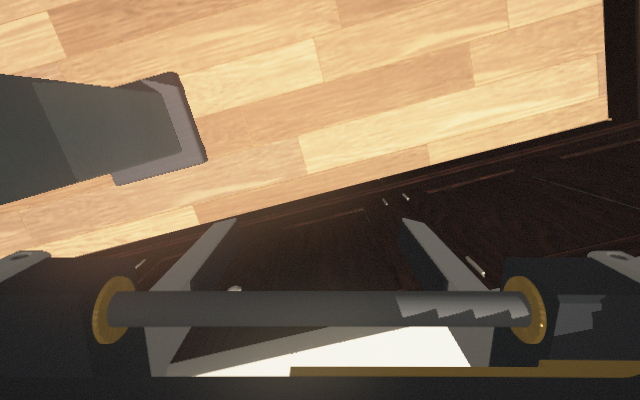

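```bash
cat > h.py <<'E'
import numpy as np, cv2
from cell import readout, optics
def cam(n):
    return optics.read_camera(n)
def pts(c, m=None):
    h,w=c["z_map"].shape
    v,u=np.mgrid[0:h,0:w]
    p=cv2.undistortPoints(np.stack([u.ravel(),v.ravel()],1).astype(np.float64)[:,None],c["K"],c["D"])[:,0]
    z=c["z_map"].ravel()[:,None]
    X=np.concatenate([p*z,z],1)
    W=(X-np.asarray(c["t"]))@np.asarray(c["R"])
    W[z[:,0]==0]=np.nan
    return W.reshape(h,w,3)
def crop(c,x0,y0,x1,y1,f,name):
    cv2.imwrite("pics/"+name,cv2.resize(c["image"][y0:y1,x0:x1,::-1],None,fx=f,fy=f,interpolation=cv2.INTER_CUBIC))
E
python3 - <<'E'
from h import *
c=cam("scene"); W=pts(c); crop(c,230,160,400,310,4,"s1.png"); 
for p in [(273,183),(291,214),(331,258),(313,195),(340,240),(368,300),(395,348)]: print(p,W[p[1],p[0]].round(4))
c=cam("side"); W=pts(c); crop(c,200,150,400,340,4,"d1.png")
for p in [(300,245),(320,230),(353,178),(281,235),(315,200),(257,305),(375,145)]: print(p,W[p[1],p[0]].round(4))
E
```

```text
(273, 183) [0.4582 0.1816 0.1729]
(291, 214) [0.4621 0.0284 0.1223]
(331, 258) [ 0.469  -0.2703  0.1353]
(313, 195) [0.584  0.0842 0.1365]
(340, 240) [ 0.5992 -0.109   0.0449]
(368, 300) [ 0.5133 -0.4395  0.0716]
(395, 348) [ 0.5012 -0.6146  0.0357]
(300, 245) [0.4569 0.2008 0.1826]
(320, 230) [0.4516 0.0631 0.1261]
(353, 178) [ 0.465  -0.2518  0.1236]
(281, 235) [0.5826 0.1207 0.0865]
(315, 200) [ 0.5612 -0.1068  0.08  ]
(257, 305) [0.526  0.3807 0.0186]
(375, 145) [ 0.505  -0.5923  0.0407]
```

View pics/s1.png

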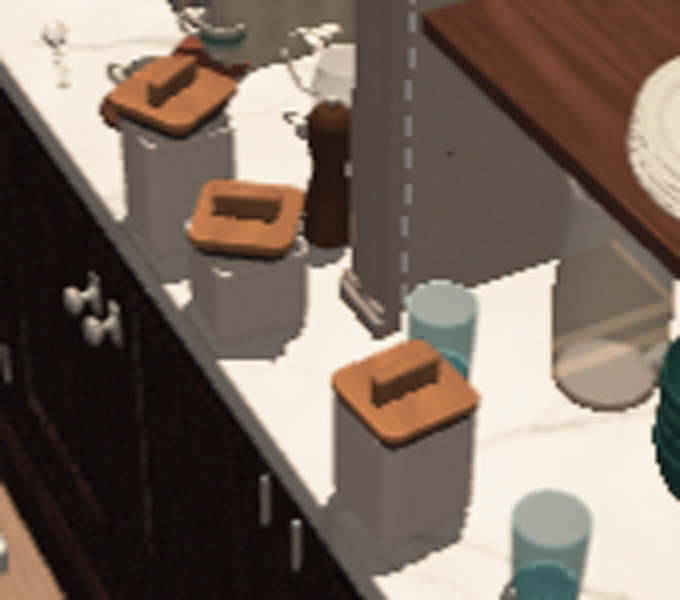

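View pics/d1.png

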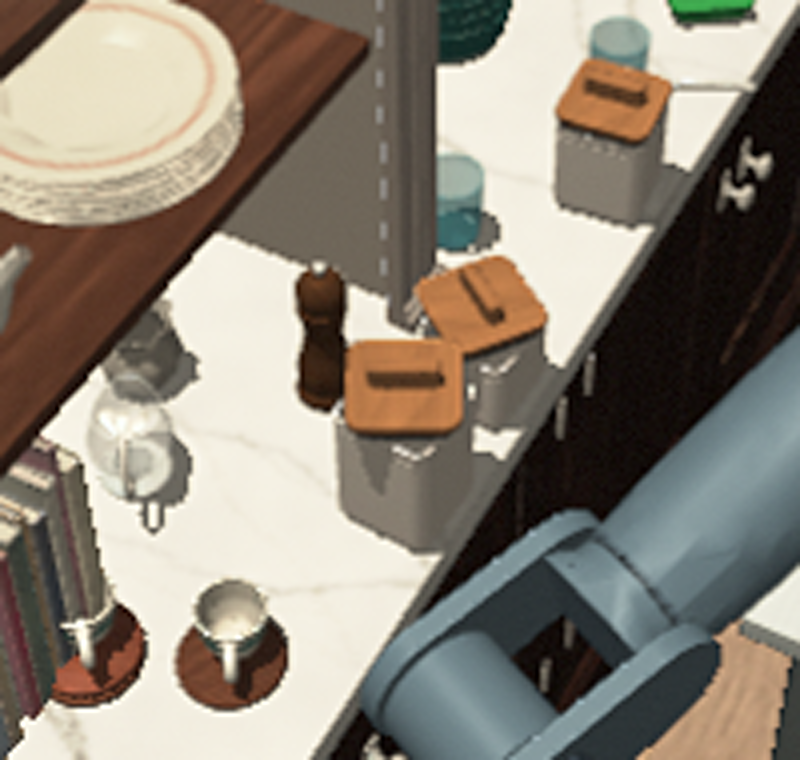

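```bash
cat > fit.py <<'E'
from h import *
from scipy.optimize import least_squares
L={"tall":((.458,.19),.140,.018),"low":((.457,.045),.090,.018),"middle":((.465,-.262),.115,.009)}
def analyse(P,C,name):
    (cx,cy),rim,up=L[name]
    # lids brown
    d=np.hypot(P[:,0]-cx,P[:,1]-cy)
    brown=(C[:,0]>C[:,2]*1.5)
    ft=rim+up+.010
    out={}
    m=(d<.08)&brown&(abs(P[:,2]-ft)<.006)
    b=(d<.06)&brown&(P[:,2]>ft+.016)&(P[:,2]<ft+.032)
    f=P[m]
    r=lambda q:[tuple(np.round(q[0],4)),tuple(np.round(q[1],4)),round(q[2],2)]
    out["flange"]=(m.sum(),np.median(f[:,2]).round(4),r(cv2.minAreaRect(f[:,:2].astype(np.float32)))) if m.sum()>5 else None
    out["bar"]=(b.sum(),np.median(P[b,2]).round(4),r(cv2.minAreaRect(P[b,:2].astype(np.float32)))) if b.sum()>5 else None
    # canister walls: nonbrown between .02 and rim-0.01
    w=(d<.075)&~brown&(P[:,2]>.02)&(P[:,2]<rim-.005)
    Q=P[w][:,:2]
    if len(Q)>20:
        def res(x):
            c,s=np.cos(x[2]),np.sin(x[2])
            q=(Q-x[:2])@np.array([[c,-s],[s,c]])
            a=np.abs(q)-.048
            return np.where((a>0).all(1),np.hypot(a[:,0],a[:,1]),a.max(1))
        best=min((least_squares(res,[cx,cy,np.radians(t)],loss="soft_l1",f_scale=.002) for t in (-35,-15,0,15,35)),key=lambda s:s.cost)
        x=best.x
        out["can"]=(len(Q),x[:2].round(4),((np.degrees(x[2])+45)%90-45).round(2),np.sqrt(np.mean(best.fun**2)).round(4))
    return out
def cloud(n):
    c=cam(n);W=pts(c);I=c["image"].reshape(-1,3).astype(float);P=W.reshape(-1,3)
    k=np.isfinite(P[:,0]);return P[k],I[k]
E
python3 - <<'E'
from fit import *
cl=[cloud("scene"),cloud("side")]
for n in L:
    for i,(P,C) in enumerate(cl+[(np.vstack([cl[0][0],cl[1][0]]),np.vstack([cl[0][1],cl[1][1]]))]):
        print(n,["scene","side","both"][i])
        for k,v in analyse(P,C,n).items(): print("  ",k,v)
E
```

```text
tall scene
   flange (np.int64(258), np.float64(0.1703), [(np.float64(0.4645), np.float64(0.1878)), (np.float64(0.1066), np.float64(0.1041)), 26.74])
   bar (np.int64(56), np.float64(0.1919), [(np.float64(0.4662), np.float64(0.1881)), (np.float64(0.0705), np.float64(0.0235)), 29.61])
   can (543, array([0.4646, 0.1905]), np.float64(-2.01), np.float64(0.0037))
tall side
   flange (np.int64(489), np.float64(0.168), [(np.float64(0.4615), np.float64(0.1929)), (np.float64(0.0968), np.float64(0.1061)), 29.11])
   bar (np.int64(84), np.float64(0.1909), [(np.float64(0.4594), np.float64(0.1957)), (np.float64(0.0611), np.float64(0.0221)), 30.49])
   can (704, array([0.4633, 0.1886]), np.float64(-3.26), np.float64(0.0023))
tall both
   flange (np.int64(747), np.float64(0.1687), [(np.float64(0.4623), np.float64(0.1909)), (np.float64(0.1068), np.float64(0.1111)), 27.76])
   bar (np.int64(140), np.float64(0.191), [(np.float64(0.4629), np.float64(0.1924)), (np.float64(0.0685), np.float64(0.0323)), 42.55])
   can (1247, array([0.4639, 0.1892]), np.float64(-2.8), np.float64(0.0031))
low scene
   flan
[... 1448 characters left out ...]
p.int64(280), np.float64(0.133), [(np.float64(0.4701), np.float64(-0.26)), (np.float64(0.0993), np.float64(0.1058)), 3.85])
   bar (np.int64(52), np.float64(0.1562), [(np.float64(0.4707), np.float64(-0.2586)), (np.float64(0.06), np.float64(0.0268)), 4.74])
   can (441, array([ 0.4727, -0.2638]), np.float64(5.42), np.float64(0.0036))
middle both
   flange (np.int64(731), np.float64(0.1349), [(np.float64(0.4707), np.float64(-0.2635)), (np.float64(0.1002), np.float64(0.1119)), 5.03])
   bar (np.int64(140), np.float64(0.1571), [(np.float64(0.4712), np.float64(-0.2634)), (np.float64(0.0654), np.float64(0.0301)), 13.09])
   can (1132, array([ 0.4738, -0.2628]), np.float64(5.43), np.float64(0.003))
```

```bash
python3 -m pendant '0.89 -0.3 -0.77 0 0 0;0.89 -0.3 -0.77 0 0 0;0.89 -0.3 -0.77 0 0 0;0.89 -0.3 -0.77 0 0 0;0.89 -0.3 -0.77 0 0 0;0.89 -0.3 -0.77 0 0 0;0.89 -0.2 -0.77 0 0 0;0.89 -0.2 -0.77 0 0 0;0.89 0 -0.77 0 0 0;0.89 0 -0.77 0 0 0;0.89 0 -0.77 0 0 0;0.89 0 -0.77 0 0 0;0.89 0 -0.77 0 0 0;0.89 0 -0.77 0 0 0;0.89 0 -0.77 0 0 0;0.89 0 -0.77 0 0 0;0.89 0 -0.77 0 0 0;0.89 0 -0.77 0 0 0' 1 30
python3 -m pendant '0 0 0 0 -1 0;0 0 0 0 -1 0;0 0 0 0 -1 0;0 0 0 0 -1 0;0 0 0 0 -1 0;0 0 0 0 -1 0;0 0 0 0 -1 0;0 0 0 0 -1 0;0 0 0 0 -1 0;0 0 0 0 -1 0;0 0 0 0 -1 0;0 0 0 0 -.2 0;0 0 0 0 0 0'
python3 - <<'E'
from h import *
c=cam("wrist"); cv2.imwrite("pics/w1.png",c["image"][:,:,::-1])
print(readout.state())
E
```

```text
time: 2.6
tcp_pos: [0.4657, 0.1891, 0.2686]
orientation: [-90.0, -0.0, -14.9]
force: [-0.8, -0.1, -0.3]
opening: 0.0935
time: 4.22
tcp_pos: [0.4652, 0.19, 0.2685]
orientation: [-90.0, -0.0, 29.8]
force: [-0.0, -0.0, -0.3]
opening: 0.0935
{'time': 4.275, 'q': array([ 9.26498758e+00, -8.69969802e+00,  1.07030701e+02,  1.10828298e-03,
        8.16634654e+01, -1.10548781e+02]), 'dq': array([-0.08032754, -0.03028244, -0.08051266, -0.01031979,  0.03248097,
       -0.1682395 ]), 'joint_efforts': array([ 2.80988133e-04, -2.60444731e+01, -3.23231363e+01, -4.08057345e-02,
        6.41199946e-02, -3.37305311e-03]), 'tcp_pos': array([0.46521662, 0.1899839 , 0.26851929]), 'orientation': array([-9.00009147e+01, -5.56416542e-03,  2.98136081e+01]), 'force': array([ 0.45307827, -0.29489029, -0.27848957]), 'torque': array([ 0.08374844, -0.00501809, -0.00974419]), 'opening': 0.0936921619031055}
```

View pics/w1.png

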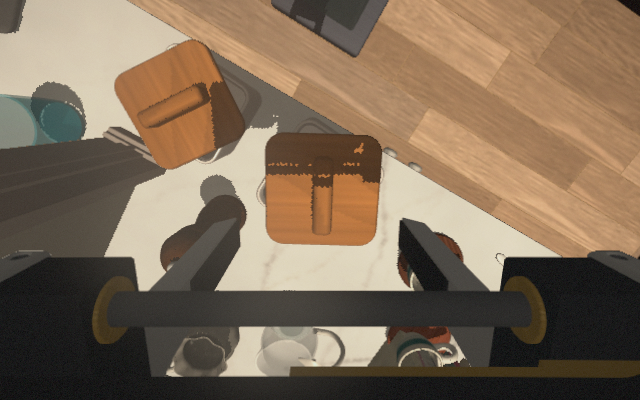

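Run:
```python
from fit import *
P,C=cloud("wrist")
for n in ("tall","low"):
    for k,v in analyse(P,C,n).items(): print(n,k,v)
```

```text
tall flange (np.int64(10753), np.float64(0.1677), [(np.float64(0.4618), np.float64(0.1924)), (np.float64(0.0997), np.float64(0.0997)), 28.18])
tall bar (np.int64(1477), np.float64(0.1912), [(np.float64(0.4612), np.float64(0.192)), (np.float64(0.0625), np.float64(0.016)), 27.99])
tall can (137, array([0.4631, 0.1966]), np.float64(-1.96), np.float64(0.0015))
low flange (np.int64(9284), np.float64(0.1176), [(np.float64(0.4678), np.float64(0.0382)), (np.float64(0.0994), np.float64(0.0999)), 53.76])
low bar (np.int64(1313), np.float64(0.1411), [(np.float64(0.4674), np.float64(0.0384)), (np.float64(0.0162), np.float64(0.0628)), 54.13])
low can (718, array([0.4668, 0.0371]), np.float64(-3.45), np.float64(0.0016))
```

```bash
python3 -m pendant '-0.09 0 0.15 0 0.43 0;0 0 0 0 0 0;0 0.7 0 0 0 0;0 0.7 0 0 0 0;0 0.7 0 0 0 0;0 0.7 0 0 0 0;0 0.7 0 0 0 0;0 0 0 0 0 0;0 0 0 0 0 0'
python3 -m pendant '0 0 0 0 0 0;0 0 0 0 0 0;0 0 0 0 0 0;0 0 0 0 0 0;0 0 0 0 0 0;0 0 0 0 0 0;0 0 0 0 0 0;0 0 0 0 0 0' 0 25
python3 - <<'E'
from fit import *
print(readout.state()["torque"])
crop(cam("side"),200,150,400,340,4,"d2.png");crop(cam("scene"),230,160,400,310,4,"s2.png")
E
```

```text
time: 5.45
tcp_pos: [0.4618, 0.1922, 0.1814]
orientation: [-90.0, -0.0, 28.1]
force: [0.2, -1.1, 0.2]
opening: 0.0939
time: 6.45
tcp_pos: [0.4614, 0.1921, 0.1809]
orientation: [-90.0, 0.0, 28.1]
force: [2.3, -2.5, 0.8]
opening: 0.0172
[-0.42223185 -0.20226417  0.03048855]
```

View pics/d2.png

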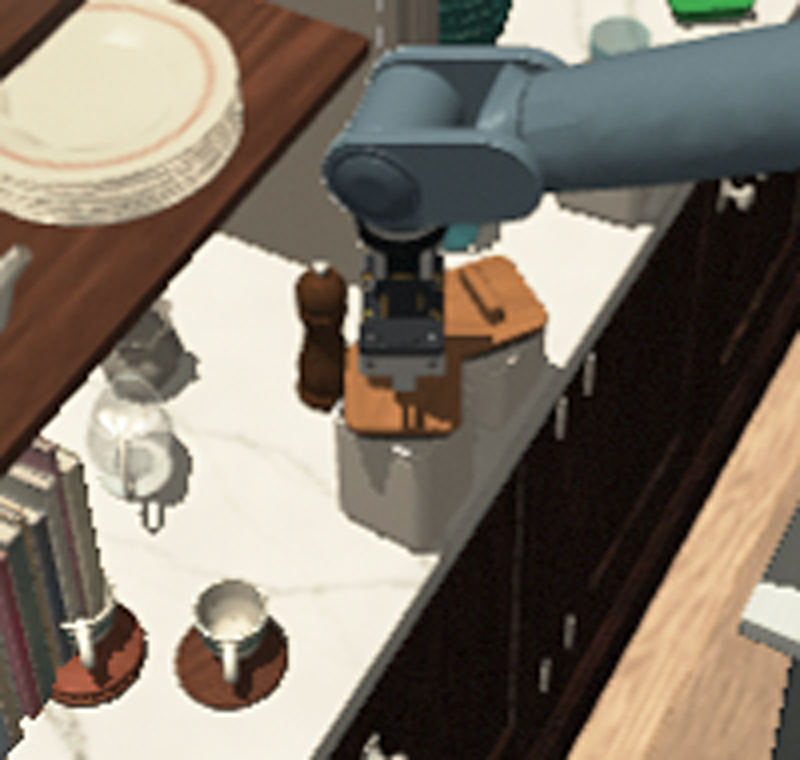

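```bash
python3 -m pendant '0 -0.06 0 0 0 0;0 0 0 0 0.85 0;0 0 0 0 0.85 0;0 0 0 0 0.85 0;0 0 0 0 0.85 0;0 0 0 0 0.85 0;0 0 0 0 0.85 0;0 0 0 0 0.85 0;0 0 0 0 0.85 0;0 0 0 0 0.85 0;0.05 0 -0.04 0 0 0;0 0 0 0 0 0;0 0 0 0 0 0'
python3 - <<'E'
from fit import *
s=readout.state();print(s["force"],s["torque"])
cs=cam("side");crop(cs,250,200,350,300,7,"d3.png")
cl=[]
for n in ("scene","side"):
    P,C=cloud(n);print(n,analyse(P,C,"tall"))
c=cam("wrist");cv2.imwrite("pics/w3.png",c["image"][:,:,::-1])
E
```

```text
time: 8.18
tcp_pos: [0.4625, 0.191, 0.1824]
orientation: [-90.0, 0.0, -2.4]
force: [0.3, -0.7, -2.1]
opening: 0.016
[ 0.26311124 -0.69798069 -2.13027468] [-0.05236927  0.03080027  0.06782889]
scene {'flange': (np.int64(196), np.float64(0.1708), [(np.float64(0.4638), np.float64(0.1891)), (np.float64(0.106), np.float64(0.1012)), 88.51]), 'bar': (np.int64(43), np.float64(0.193), [(np.float64(0.4633), np.float64(0.1807)), (np.float64(0.0269), np.float64(0.0634)), 88.66]), 'can': (543, array([0.4646, 0.1904]), np.float64(-2.78), np.float64(0.004))}
side {'flange': (np.int64(408), np.float64(0.1689), [(np.float64(0.4623), np.float64(0.1939)), (np.float64(0.1072), np.float64(0.1017)), 85.01]), 'bar': (np.int64(38), np.float64(0.1904), [(np.float64(0.446), np.float64(0.2009)), (np.float64(0.0334), np.float64(0.0311)), 74.29]), 'can': (733, array([0.4631, 0.1885]), np.float64(-4.22), np.float64(0.0024))}
```

View pics/d3.png

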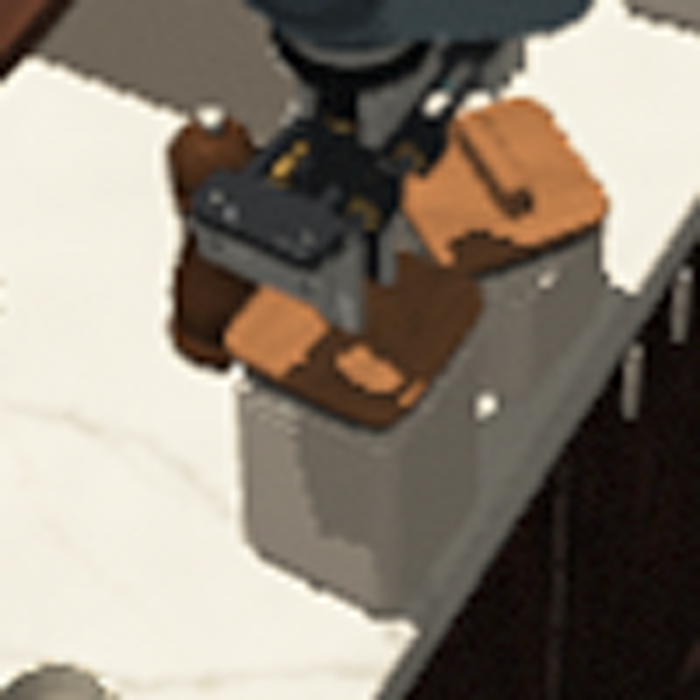

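View pics/w3.png

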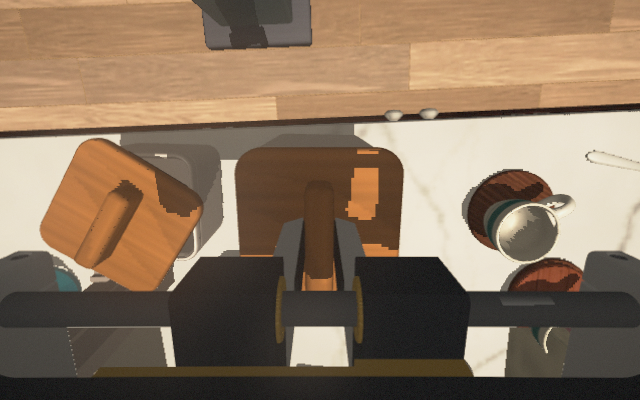

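```bash
python3 -m pendant '0 0.04 0 0 0 0;0 0.04 0 0 0 0;0 0.04 0 0 0 0;0 0 0 0 0 0'
python3 -m pendant '0 0.04 0 0 0 0;0 0.04 0 0 0 0;0 0.04 0 0 0 0;0 0 0 0 0 0'
```

```text
time: 8.88
tcp_pos: [0.4625, 0.191, 0.1793]
orientation: [-90.0, 0.0, -2.5]
force: [0.2, -0.7, -2.0]
opening: 0.0155
time: 9.38
tcp_pos: [0.4627, 0.1911, 0.1765]
orientation: [-90.0, -0.0, -2.5]
force: [-0.6, 0.4, -0.2]
opening: 0.0159
```

```bash
python3 -m pendant '0 0.05 0 0 0 0;0 0.05 0 0 0 0;0 0.05 0 0 0 0;0 0 0 0 0 0'
python3 -m pendant '0 0.06 0 0 0 0;0 0.06 0 0 0 0;0 0 0 0 0 0' - 40
python3 -m pendant '0 0.06 0 0 0 0;0 0.06 0 0 0 0;0 0 0 0 0 0'
```

```text
time: 9.88
tcp_pos: [0.4628, 0.1908, 0.1728]
orientation: [-90.0, -0.0, -2.5]
force: [1.0, -1.2, 1.5]
opening: 0.0155
time: 10.25
tcp_pos: [0.4629, 0.1909, 0.1699]
orientation: [-90.0, -0.0, -2.5]
force: [-0.3, -4.1, 3.3]
opening: 0.0154
time: 10.62
tcp_pos: [0.4627, 0.1909, 0.1663]
orientation: [-90.0, -0.0, -2.5]
force: [0.9, -4.7, 0.7]
opening: 0.0157
```

```bash
python3 -m pendant '0 0.06 0 0 0 0;0 0.06 0 0 0 0;0 0 0 0 0 0'
python3 -m pendant '0 0.06 0 0 0 0;0 0.06 0 0 0 0;0 0 0 0 0 0'
```

```text
time: 11.0
tcp_pos: [0.4624, 0.191, 0.163]
orientation: [-90.0, 0.0, -2.5]
force: [2.9, -4.1, -3.2]
opening: 0.0153
time: 11.38
tcp_pos: [0.4626, 0.1911, 0.1629]
orientation: [-90.0, 0.1, -2.4]
force: [-5.9, -5.0, 12.7]
opening: 0.0152
```

```bash
python3 -m pendant '0 -0.1 0 0 0 0;0 0 0 0 0 0;0 0 0 0 0 0;0 0 0 0 0 0;0 0 0 0 0 0' 0.5
python3 -m pendant '0 -0.8 0 0 0 0;0 -0.8 0 0 0 0;0 -0.8 0 0 0 0;0 -0.8 0 0 0 0;0 0 0 0 0 0;0 0 0 0 0 0'
python3 - <<'E'
from fit import *
from scipy.optimize import least_squares
L["tall"]=((.462,.191),.140,0.0)
P,C=cloud("wrist")
for k,v in analyse(P,C,"tall").items(): print(k,v)
def plane(P,C,n):
    (cx,cy),rim,up=L[n]
    m=(np.hypot(P[:,0]-cx,P[:,1]-cy)<.055)&(abs(P[:,2]-rim-up-.01)<.006)&(C[:,0]>1.5*C[:,2])
    A=np.c_[P[m][:,:2]-[cx,cy],np.ones(m.sum())];print("plane",np.linalg.lstsq(A,P[m][:,2],rcond=None)[0].round(4))
plane(P,C,"tall")
for k,v in analyse(P,C,"low").items(): print(k,v)
plane(P,C,"low")
for n in ("scene","side"):
    P,C=cloud(n);print(n,analyse(P,C,"tall"))
c=cam("wrist");cv2.imwrite("pics/w4.png",c["image"][:,:,::-1])
crop(cam("side"),250,200,350,300,7,"d4.png")
E
```

```text
time: 12.0
tcp_pos: [0.4625, 0.1911, 0.163]
orientation: [-90.0, 0.0, -2.5]
force: [-0.1, -0.6, 0.7]
opening: 0.0467
time: 12.75
tcp_pos: [0.4622, 0.191, 0.2422]
orientation: [-90.0, 0.1, -2.5]
force: [-0.4, -0.2, -0.5]
opening: 0.047
flange (np.int64(10350), np.float64(0.1497), [(np.float64(0.4624), np.float64(0.1921)), (np.float64(0.0989), np.float64(0.0997)), 86.88])
bar (np.int64(1544), np.float64(0.1732), [(np.float64(0.4616), np.float64(0.192)), (np.float64(0.0154), np.float64(0.0626)), 87.2])
can (382, array([0.4636, 0.1988]), np.float64(-3.57), np.float64(0.0001))
plane [0.0003 0.0002 0.1497]
flange (np.int64(8818), np.float64(0.1176), [(np.float64(0.4679), np.float64(0.0384)), (np.float64(0.0992), np.float64(0.1002)), 54.14])
bar (np.int64(1297), np.float64(0.141), [(np.float64(0.4674), np.float64(0.0384)), (np.float64(0.0163), np.float64(0.0637)), 53.94])
can (1568, array([0.4665, 0.037 ]), np.float64(-3.55), np.float64(0.0013))
plane [ 0.0038 -0.0034  0.1176]
scene {'flange': (np.int64(253), np.float64(0.1519), [(np.float64(0.4619), np.float64(0.1888)), (np.float64(0.1115), np.float64(0.0991)), 86.15]), 'bar': (np.int64(60), np.float64(0.1739), [(np.float64(0.4627), np.float64(0.1845)), (np.float64(0.0273), np.float64(0.0647)), 89.71]), 'can': (509, array([0.4651, 0.1906]), np.float64(-2.52), np.float64(0.0038))}
side {'flange': (np.int64(496), np.float64(0.15), [(np.float64(0.4608), np.float64(0.1899)), (np.float64(0.1051), np.float64(0.1009)), 83.85]), 'bar': (np.int64(79), np.float64(0.172), [(np.float64(0.46), np.float64(0.1914)), (np.float64(0.0197), np.float64(0.0622)), 88.22]), 'can': (686, array([0.4637, 0.1886]), np.float64(-3.61), np.float64(0.0021))}
```

View pics/d4.png

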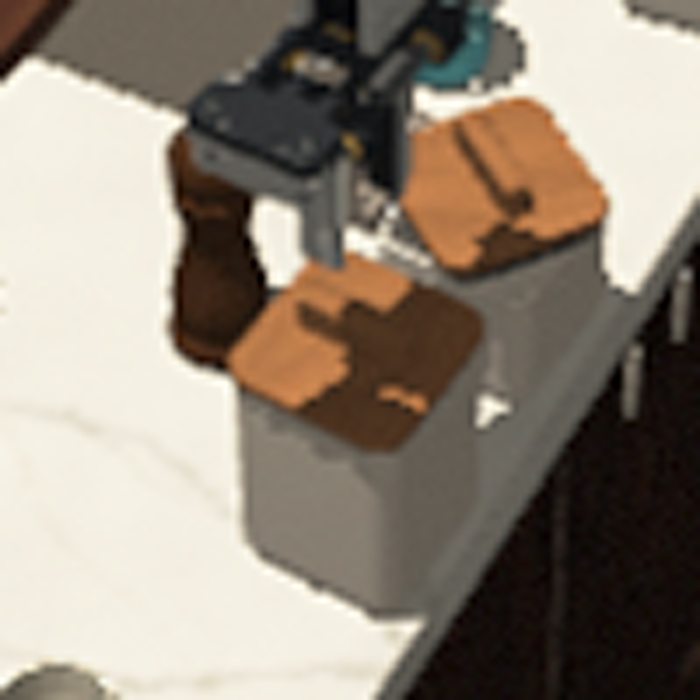

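View pics/w4.png

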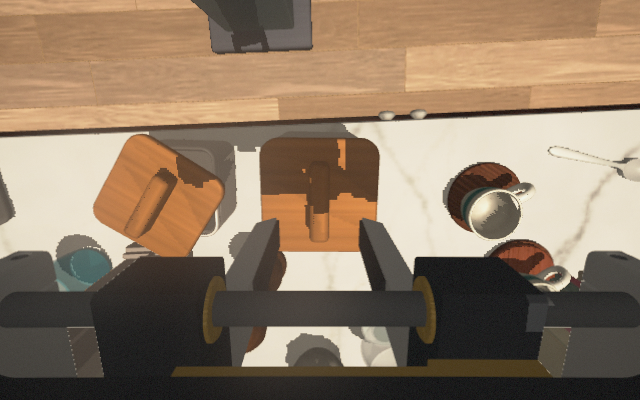

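```bash
python3 -m pendant '0.07 0 -0.87 0 0 0;0.07 0 -0.87 0 0 0;0.07 0 -0.87 0 0 0;0.07 0 -0.87 0 0 0;0.07 0 -0.87 0 0 0;0.07 0 -0.87 0 0 0;0.07 0 -0.87 0 0 0;0 0 0 0 0.84 0;0 0 0 0 0.84 0;0 0 0 0 0.84 0;0 0 0 0 0.84 0;0 0 0 0 0.84 0;0 0 0 0 0.84 0;0 0 0 0 0.84 0;0 0 0 0 0.84 0;0 0 0 0 0.84 0;0 0 0 0 0.82 0;0 0 0 0 0 0;0 0 0 0 0 0'  1
python3 - <<'E'
from fit import *
P,C=cloud("wrist")
for k,v in analyse(P,C,"low").items(): print(k,v)
s=readout.state();print(s["tcp_pos"],s["orientation"])
for n in ("scene","side"):
    P,C=cloud(n);print(n,analyse(P,C,"low"))
E
```

```text
time: 15.38
tcp_pos: [0.4682, 0.0384, 0.2431]
orientation: [-90.0, 0.0, -35.9]
force: [-0.4, 0.1, 0.6]
opening: 0.0936
flange (np.int64(9181), np.float64(0.1177), [(np.float64(0.4678), np.float64(0.0378)), (np.float64(0.0993), np.float64(0.0996)), 54.07])
bar (np.int64(1237), np.float64(0.1411), [(np.float64(0.4672), np.float64(0.0379)), (np.float64(0.016), np.float64(0.0627)), 53.7])
can (87, array([0.4708, 0.0371]), np.float64(4.55), np.float64(0.0023))
[0.46824102 0.03843508 0.24307448] [-9.00065521e+01  1.19361190e-02 -3.59455569e+01]
scene {'flange': (np.int64(282), np.float64(0.12), [(np.float64(0.4677), np.float64(0.0345)), (np.float64(0.1091), np.float64(0.0986)), 53.6]), 'bar': (np.int64(72), np.float64(0.1421), [(np.float64(0.4679), np.float64(0.0333)), (np.float64(0.0262), np.float64(0.061)), 51.74]), 'can': (415, array([0.468 , 0.0376]), np.float64(-4.08), np.float64(0.0035))}
side {'flange': (np.int64(429), np.float64(0.1176), [(np.float64(0.4665), np.float64(0.039)), (np.float64(0.1002), np.float64(0.1066)), 53.66]), 'bar': (np.int64(58), np.float64(0.1405), [(np.float64(0.4667), np.float64(0.0382)), (np.float64(0.0176), np.float64(0.0643)), 52.18]), 'can': (227, array([0.4665, 0.0353]), np.float64(-3.68), np.float64(0.0036))}
```

```bash
python3 -m pendant '-0.02 0.75 -0.01 0 0 0;0 0.75 0 0 0 0;0 0.75 0 0 0 0;0 0.75 0 0 0 0;0 0.75 0 0 0 0;0 0.73 0 0 0 0;0 0 0 0 0 0;0 0 0 0 0 0'
python3 -m pendant '0 0 0 0 0 0;0 0 0 0 0 0;0 0 0 0 0 0;0 0 0 0 0 0;0 0 0 0 0 0;0 0 0 0 0 0;0 0 0 0 0 0;0 0 0 0 0 0' 0 40
```

```text
time: 16.52
tcp_pos: [0.4678, 0.0385, 0.1313]
orientation: [-90.0, -0.0, -36.0]
force: [0.3, -0.6, 0.3]
opening: 0.094
time: 17.52
tcp_pos: [0.4677, 0.0385, 0.1312]
orientation: [-90.0, 0.0, -36.0]
force: [-2.3, -0.2, -0.0]
opening: 0.0175
```

```bash
python3 -m pendant '0 -0.06 0 0 0 0;0 0 0 0 -0.81 0;0 0 0 0 -0.81 0;0 0 0 0 -0.81 0;0 0 0 0 -0.81 0;0 0 0 0 -0.81 0;0 0 0 0 -0.81 0;0 0 0 0 -0.81 0;0 0 0 0 -0.81 0;0 0 0 0 -0.81 0;-0.03 0 -0.04 0 -0.81 0;0 0 0 0 0 0;0 0 0 0 0 0'
python3 -m pendant '0 0.04 0 0 0 0;0 0.04 0 0 0 0;0 0.04 0 0 0 0;0 0 0 0 0 0'
python3 -m pendant '0 0.04 0 0 0 0;0 0.04 0 0 0 0;0 0.04 0 0 0 0;0 0 0 0 0 0'
```

```text
time: 19.15
tcp_pos: [0.4668, 0.0376, 0.1326]
orientation: [-90.0, 0.0, -3.6]
force: [0.3, -0.8, -1.5]
opening: 0.0155
time: 19.65
tcp_pos: [0.4668, 0.0376, 0.1296]
orientation: [-90.0, 0.0, -3.6]
force: [0.0, 0.5, -1.4]
opening: 0.0155
time: 20.15
tcp_pos: [0.4669, 0.0376, 0.1267]
orientation: [-90.0, -0.0, -3.6]
force: [0.5, -0.1, -2.4]
opening: 0.0157
```

Dropping in freely; now on to the gasket and press.

```bash
python3 -m pendant '0 0.05 0 0 0 0;0 0.05 0 0 0 0;0 0.05 0 0 0 0;0 0 0 0 0 0'
python3 -m pendant '0 0.06 0 0 0 0;0 0.06 0 0 0 0;0 0 0 0 0 0'
python3 -m pendant '0 0.06 0 0 0 0;0 0.06 0 0 0 0;0 0 0 0 0 0'
python3 -m pendant '0 0.06 0 0 0 0;0 0.06 0 0 0 0;0 0 0 0 0 0'
python3 -m pendant '0 0.06 0 0 0 0;0 0.06 0 0 0 0;0 0 0 0 0 0'
```

```text
time: 20.65
tcp_pos: [0.4688, 0.0374, 0.1255]
orientation: [-90.0, -0.2, -3.6]
force: [-3.5, 0.2, 11.3]
opening: 0.0156
time: 21.02
tcp_pos: [0.4689, 0.0373, 0.123]
orientation: [-90.0, -0.2, -3.6]
force: [-5.0, 0.3, 13.7]
opening: 0.0156
time: 21.4
tcp_pos: [0.4691, 0.0373, 0.1205]
orientation: [-90.0, -0.3, -3.6]
force: [-6.0, 0.3, 16.7]
opening: 0.0154
time: 21.78
tcp_pos: [0.4699, 0.0372, 0.1203]
orientation: [-90.1, -0.3, -3.5]
force: [-12.8, 1.3, 34.4]
opening: 0.0158
time: 22.15
tcp_pos: [0.4707, 0.0371, 0.1204]
orientation: [-90.1, -0.3, -3.5]
force: [-20.9, 1.7, 53.0]
opening: 0.0157
```

```bash
python3 -m pendant '0 -0.15 0 0 0 0;0 -0.15 0 0 0 0;0 0 0 0 0 0;0 0 0 0 0 0'
python3 - <<'E'
from fit import *
s=readout.state();print(s["tcp_pos"],s["force"],s["torque"])
c=cam("wrist");cv2.imwrite("pics/w5.png",c["image"][:,:,::-1])
crop(cam("side"),250,190,370,290,6,"d5.png");crop(cam("scene"),250,170,350,270,6,"s5.png")
P,C=cloud("wrist")
m=(np.hypot(P[:,0]-.467,P[:,1]-.037)<.065)&(P[:,2]<.125)&(P[:,2]>.095)&(C[:,0]>1.5*C[:,2])
for it in range(3):
    A=np.c_[P[m][:,:2]-[.467,.037],np.ones(m.sum())];x=np.linalg.lstsq(A,P[m][:,2],rcond=None)[0]
    B=np.c_[P[:,:2]-[.467,.037],np.ones(len(P))]; m=(np.hypot(P[:,0]-.467,P[:,1]-.037)<.075)&(abs(B@x-P[:,2])<.002)&(C[:,0]>1.5*C[:,2])
print(m.sum(),x.round(4),cv2.minAreaRect(P[m][:,:2].astype(np.float32)),P[m].min(0),P[m].max(0))
E
```

```text
time: 22.65
tcp_pos: [0.4679, 0.0374, 0.1207]
orientation: [-90.0, -0.1, -3.6]
force: [-5.6, -0.3, 13.3]
opening: 0.0154
[0.46785472 0.03737384 0.12073836] [-5.60732822 -0.31219424 13.31390584] [0.04295161 0.83483641 0.05481355]
12833 [ 0.1104 -0.0068  0.1079] ((0.4631160795688629, 0.038742795586586), (0.09841666370630264, 0.08563754707574844), 86.86644744873047) [ 0.41879565 -0.01131986  0.10081654] [0.50605585 0.08929218 0.11365492]
```

View pics/w5.png

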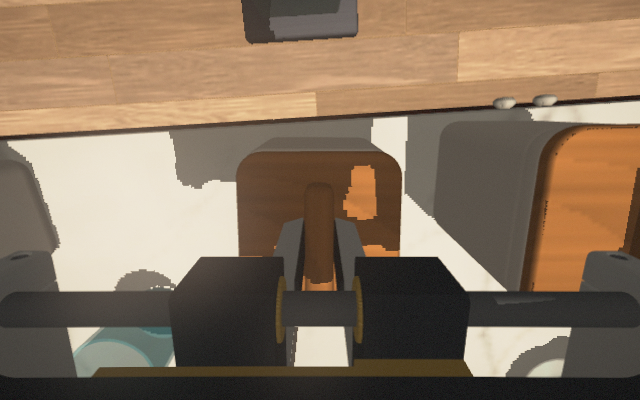

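View pics/d5.png

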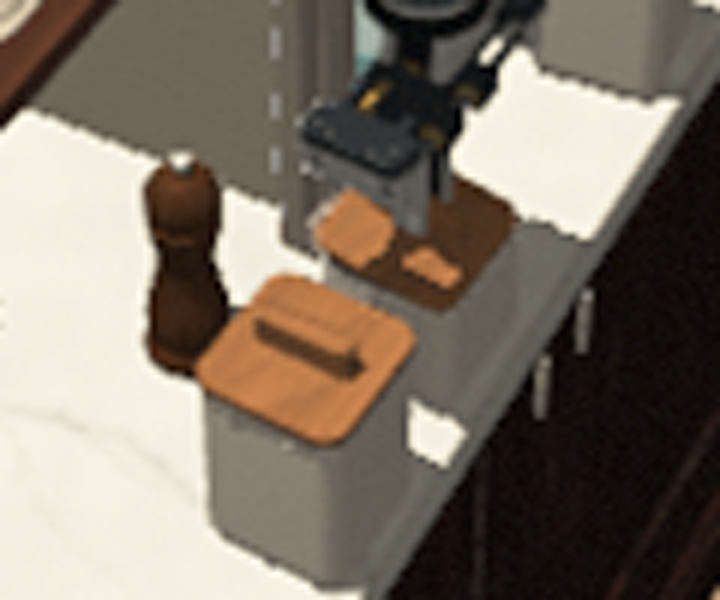

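View pics/s5.png

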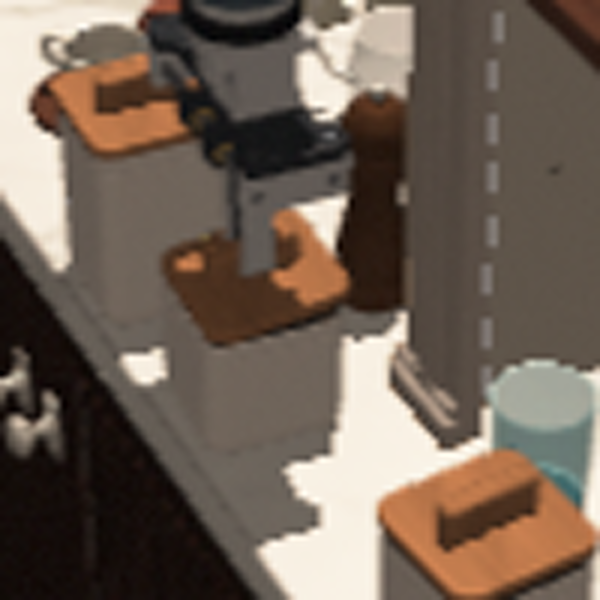

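```bash
python3 -m pendant '0 -0.1 0 0 0 0;0 0 0 0 0 0;0 0 0 0 0 0;0 0 0 0 0 0' 0.5
python3 -m pendant '0 -0.8 0 0 0 0;0 -0.8 0 0 0 0;0 -0.8 0 0 0 0;0 -0.8 0 0 0 0;0 0 0 0 0 0;0 0 0 0 0 0' 0
cat >> fit.py <<'E'
def lidplane(P,C,cx,cy,z0):
    br=(C[:,0]>1.5*C[:,2]); d=np.hypot(P[:,0]-cx,P[:,1]-cy)
    B=np.c_[P[:,:2]-[cx,cy],np.ones(len(P))]
    m=(d<.065)&(abs(P[:,2]-z0)<.012)&br
    for it in range(5):
        x=np.linalg.lstsq(B[m],P[m][:,2],rcond=None)[0]
        m=(d<.075)&(abs(B@x-P[:,2])<.0025)&br
    b=(d<.05)&br&(P[:,2]-B@x>.018)&(P[:,2]-B@x<.03)
    r=lambda q:[tuple(np.round(q[0],4)),tuple(np.round(q[1],4)),round(q[2],2)]
    print("plane",x.round(4),m.sum(),r(cv2.minAreaRect(P[m][:,:2].astype(np.float32))))
    if b.sum()>10: print("bar",np.median(P[b,2]).round(4),r(cv2.minAreaRect(P[b][:,:2].astype(np.float32))))
E
python3 - <<'E'
from fit import *
s=readout.state();print(s["tcp_pos"],s["orientation"])
P,C=cloud("wrist"); lidplane(P,C,.467,.037,.108)
print(analyse(P,C,"low")["can"])
for n in ("scene","side"):
    P,C=cloud(n);lidplane(P,C,.467,.037,.108);print(analyse(P,C,"low")["can"])
c=cam("wrist");cv2.imwrite("pics/w6.png",c["image"][:,:,::-1])
E
```

```text
time: 23.35
tcp_pos: [0.4667, 0.0376, 0.1206]
orientation: [-90.0, 0.0, -3.6]
force: [-0.2, 0.3, 0.2]
opening: 0.0465
time: 24.1
tcp_pos: [0.4664, 0.0377, 0.2]
orientation: [-90.0, 0.1, -3.6]
force: [0.8, -0.7, 0.2]
opening: 0.0002
[0.46639871 0.03769948 0.19997205] [-8.99905887e+01  7.68139816e-02 -3.58270615e+00]
plane [ 0.142  -0.0207  0.1072] 10285 [(np.float64(0.4656), np.float64(0.0379)), (np.float64(0.0988), np.float64(0.0979)), 86.43]
bar 0.1289 [(np.float64(0.455), np.float64(0.0384)), (np.float64(0.015), np.float64(0.0478)), 86.25]
(262, array([0.4669, 0.0445]), np.float64(-3.85), np.float64(0.0001))
plane [ 0.1175 -0.0052  0.1101] 176 [(np.float64(0.4647), np.float64(0.0333)), (np.float64(0.1035), np.float64(0.0979)), 86.92]
bar 0.1322 [(np.float64(0.4627), np.float64(0.0336)), (np.float64(0.0278), np.float64(0.0615)), 81.2]
(383, array([0.4686, 0.0373]), np.float64(-2.52), np.float64(0.0034))
plane [ 0.1033 -0.0278  0.1073] 213 [(np.float64(0.4649), np.float64(0.0396)), (np.float64(0.1002), np.float64(0.1007)), 84.53]
bar 0.1295 [(np.float64(0.4625), np.float64(0.0406)), (np.float64(0.0204), np.float64(0.0609)), 83.47]
(222, array([0.4667, 0.0351]), np.float64(-4.72), np.float64(0.0024))
```

View pics/w6.png

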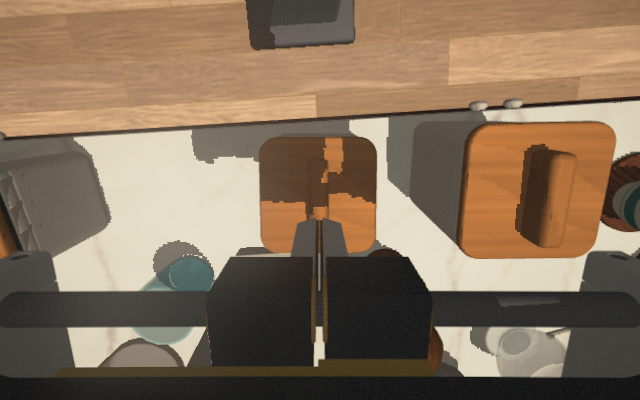

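```bash
python3 -m pendant '0.87 0 0 0 0 0;0 0.55 0 0 0 0;0 0.55 0 0 0 0;0 0.55 0 0 0 0;0 0.5 0 0 0 0;0 0 0 0 0 0;0 0.1 0 0 0 0;0 0.1 0 0 0 0;0 0 0 0 0 0'
```

```text
time: 25.42
tcp_pos: [0.4892, 0.0361, 0.1431]
orientation: [-90.0, -0.1, -3.6]
force: [-0.1, 0.4, 3.4]
opening: 0.0004
```

```bash
python3 -m pendant '0 0.08 0 0 0 0;0 0.08 0 0 0 0;0 0 0 0 0 0'
```

```text
time: 25.8
tcp_pos: [0.4895, 0.036, 0.1388]
orientation: [-90.0, -0.1, -3.6]
force: [2.6, -1.1, 3.3]
opening: 0.0009
```

```bash
python3 -m pendant '0 0.08 0 0 0 0;0 0.08 0 0 0 0;0 0 0 0 0 0'
```

```text
time: 26.18
tcp_pos: [0.4877, 0.0366, 0.1335]
orientation: [-90.0, 0.1, -3.6]
force: [1.6, 0.3, 0.9]
opening: 0.0003
```

```bash
python3 -m pendant '0 0.08 0 0 0 0;0 0.04 0 0 0 0;0 0 0 0 0 0'
```

```text
time: 26.55
tcp_pos: [0.4876, 0.0366, 0.1322]
orientation: [-90.0, 0.2, -3.6]
force: [-5.7, 0.7, 14.4]
opening: 0.0004
```

```bash
python3 -m pendant '0 -0.8 0 0 0 0;0 -0.8 0 0 0 0;-0.8 -0.8 0 0 0 0;0 -0.8 0 0 0 0;0 0 0 0 0 0;0 0 0 0 0 0' 0
python3 - <<'E'
from fit import *
s=readout.state();print(s["tcp_pos"],s["orientation"])
P,C=cloud("wrist"); lidplane(P,C,.467,.037,.102);lidplane(P,C,.462,.192,.15)
print(analyse(P,C,"low")["can"])
for n in ("scene","side"):
    P,C=cloud(n);lidplane(P,C,.467,.037,.102);print(analyse(P,C,"low")["can"])
E
```

```text
time: 27.3
tcp_pos: [0.4676, 0.0377, 0.2095]
orientation: [-90.0, 0.2, -3.6]
force: [0.2, 0.4, 0.3]
opening: 0.0005
[0.46758034 0.0377497  0.20953061] [-89.9756769    0.18787356  -3.57735568]
plane [0.0005 0.     0.0997] 9275 [(np.float64(0.4657), np.float64(0.0379)), (np.float64(0.0989), np.float64(0.0994)), 86.33]
bar 0.1231 [(np.float64(0.4599), np.float64(0.0381)), (np.float64(0.0158), np.float64(0.0521)), 85.98]
plane [-0.0003  0.0017  0.1498] 13657 [(np.float64(0.4623), np.float64(0.1918)), (np.float64(0.1008), np.float64(0.0994)), 87.4]
bar 0.1732 [(np.float64(0.4622), np.float64(0.1912)), (np.float64(0.0169), np.float64(0.0632)), 87.24]
(124, array([0.467 , 0.0467]), np.float64(-3.89), np.float64(0.0001))
plane [-0.0063  0.0147  0.1031] 189 [(np.float64(0.4645), np.float64(0.0329)), (np.float64(0.1019), np.float64(0.0969)), 86.78]
bar 0.1256 [(np.float64(0.4664), np.float64(0.0333)), (np.float64(0.0259), np.float64(0.0605)), 87.17]
(391, array([0.4684, 0.0374]), np.float64(-2.64), np.float64(0.0034))
plane [-0.0112  0.0139  0.0998] 226 [(np.float64(0.4641), np.float64(0.0378)), (np.float64(0.103), np.float64(0.1011)), 87.06]
bar 0.123 [(np.float64(0.4651), np.float64(0.0391)), (np.float64(0.0244), np.float64(0.0635)), 88.75]
(218, array([0.467 , 0.0349]), np.float64(-4.37), np.float64(0.0022))
```

```bash
python3 -m pendant '0.07 0 -0.92 0 0 0;0.07 0 -0.92 0 0 0;0.07 0 -0.92 0 0 0;0.07 0 -0.92 0 0 0;0.07 0 -0.92 0 0 0;0.07 0 -0.92 0 0 0;0.07 0 -0.92 0 0 0;0.07 0 -0.92 0 0 0;0.07 0 -0.92 0 0 0;0.07 0 -0.92 0 0 0;0.07 0 -0.92 0 0 0;0.07 0 -0.92 0 0 0;0.07 0 -0.92 0 0 0;0 0 0 0 -0.95 0;0 0 0 0 -0.95 0;0 0 0 0 0 0;0 0 0 0 0 0'
python3 - <<'E'
from fit import *
s=readout.state();print(s["tcp_pos"],s["orientation"],s["force"])
P,C=cloud("wrist"); lidplane(P,C,.470,-.263,.134)
c=cam("wrist");cv2.imwrite("pics/w7.png",c["image"][:,:,::-1])
E
```

```text
time: 29.58
tcp_pos: [0.4727, -0.2626, 0.2112]
orientation: [-90.0, 0.0, 4.0]
force: [0.5, 0.1, 0.6]
opening: 0.0004
[ 0.47266813 -0.26261873  0.21118154] [-8.99965916e+01  1.32837396e-03  3.95930336e+00] [0.54169118 0.06468933 0.61609874]
plane [7.00e-04 1.00e-04 1.33e-01] 11112 [(np.float64(0.472), np.float64(-0.2623)), (np.float64(0.0994), np.float64(0.0988)), 4.93]
bar 0.1564 [(np.float64(0.4606), np.float64(-0.2636)), (np.float64(0.0408), np.float64(0.016)), 4.87]
```

View pics/w7.png

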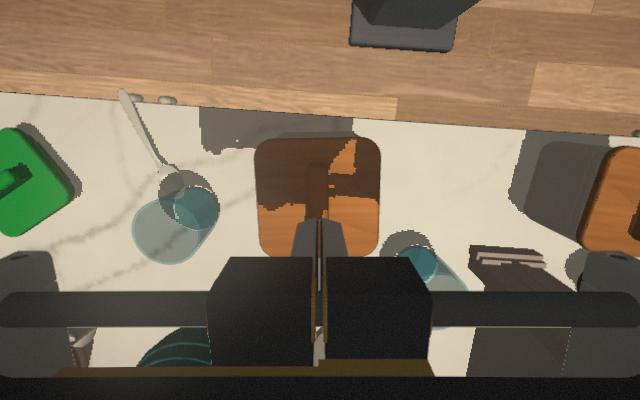

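```bash
python3 -m pendant '-0.02 0.6 0 0 0 0;0 0.6 0 0 0 0;0 0.55 0 0 0 0;0 0 0 0 0 0;0 0.08 0 0 0 0;0 0.08 0 0 0 0;0 0 0 0 0 0'
```

```text
time: 30.55
tcp_pos: [0.4725, -0.2626, 0.1639]
orientation: [-90.0, -0.0, 4.0]
force: [-0.5, -0.5, 0.3]
opening: 0.0006
```

```bash
python3 -m pendant '0 0.06 0 0 0 0;0 0.06 0 0 0 0;0 0 0 0 0 0'
```

```text
time: 30.92
tcp_pos: [0.4728, -0.263, 0.1617]
orientation: [-90.1, -0.1, 4.0]
force: [-0.6, -0.9, 4.1]
opening: 0.0009
```

```bash
python3 -m pendant '0 0.06 0 0 0 0;0 0.06 0 0 0 0;0 0 0 0 0 0'
```

```text
time: 31.3
tcp_pos: [0.4721, -0.2622, 0.1573]
orientation: [-90.0, 0.0, 4.0]
force: [0.5, 0.2, 3.8]
opening: 0.0003
```

```bash
python3 -m pendant '0 0.06 0 0 0 0;0 0.06 0 0 0 0;0 0 0 0 0 0'
```

```text
time: 31.68
tcp_pos: [0.4722, -0.2623, 0.1571]
orientation: [-90.0, 0.0, 4.0]
force: [-7.1, 5.5, 17.8]
opening: 0.0003
```

```bash
python3 -m pendant '0 -0.8 0 0 0 0;0 -0.8 0 0 0 0;0 -0.9 0 0 0 0;0 -0.9 0 0 0 0;0 -0.9 0 0 0 0;0 0 0 0 0 0;0 0 0 0 0 0'
python3 - <<'E'
from fit import *
P,C=cloud("wrist"); lidplane(P,C,.472,-.2625,.125)
for n in ("scene","side"):
    c=cam(n)
    P,C=cloud(n)
    for k,z in (("tall",.15),("low",.1),("middle",.125)):
        print(n,k,end=" ");lidplane(P,C,*L[k][0],z);print(analyse(P,C,k).get("can"))
crop(cam("scene"),230,160,400,310,4,"s8.png");crop(cam("side"),200,150,400,340,4,"d8.png")
E
```

```text
time: 32.55
tcp_pos: [0.4716, -0.2618, 0.2602]
orientation: [-89.9, 0.1, 4.0]
force: [0.4, 0.5, 0.6]
opening: 0.0003
plane [0.0013 0.0003 0.1247] 7980 [(np.float64(0.4715), np.float64(-0.2623)), (np.float64(0.0986), np.float64(0.099)), 4.89]
bar 0.1482 [(np.float64(0.4692), np.float64(-0.2628)), (np.float64(0.058), np.float64(0.0156)), 4.24]
scene tall plane [-0.008   0.0124  0.153 ] 158 [(np.float64(0.4618), np.float64(0.1865)), (np.float64(0.1024), np.float64(0.0978)), 86.99]
bar 0.1758 [(np.float64(0.4613), np.float64(0.1887)), (np.float64(0.0615), np.float64(0.0237)), 8.3]
(549, array([0.4647, 0.1906]), np.float64(-3.04), np.float64(0.0036))
scene low plane [0.0077 0.011  0.1037] 180 [(np.float64(0.4635), np.float64(0.0326)), (np.float64(0.1037), np.float64(0.0987)), 86.63]
bar 0.1258 [(np.float64(0.4658), np.float64(0.0338)), (np.float64(0.0223), np.float64(0.063)), 80.71]
(381, array([0.4681, 0.0377]), np.float64(-3.89), np.float64(0.0032))
scene middle plane [0.011  0.011  0.1276] 281 [(np.float64(0.4701), np.float64(-0.2646)), (np.float64(0.0985), np.float64(0.1037)), 4.74]
b
[... 404 characters left out ...]
, 84.11]
(695, array([0.4632, 0.1885]), np.float64(-3.67), np.float64(0.002))
side low plane [-0.0116  0.0031  0.1   ] 206 [(np.float64(0.4646), np.float64(0.0384)), (np.float64(0.1014), np.float64(0.0999)), 87.03]
bar 0.1224 [(np.float64(0.4634), np.float64(0.0387)), (np.float64(0.0195), np.float64(0.0618)), 82.46]
(211, array([0.4668, 0.035 ]), np.float64(-4.42), np.float64(0.0022))
side middle plane [ 0.0156 -0.01    0.1255] 130 [(np.float64(0.4697), np.float64(-0.2607)), (np.float64(0.0939), np.float64(0.1032)), 5.67]
bar 0.1488 [(np.float64(0.4708), np.float64(-0.2616)), (np.float64(0.061), np.float64(0.0238)), 9.62]
(436, array([ 0.4729, -0.2636]), np.float64(4.54), np.float64(0.0034))
```

View pics/s8.png

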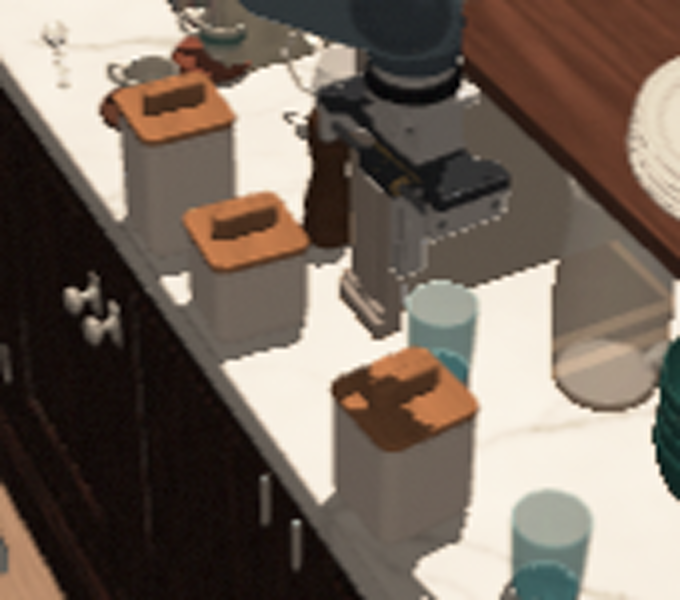

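View pics/d8.png

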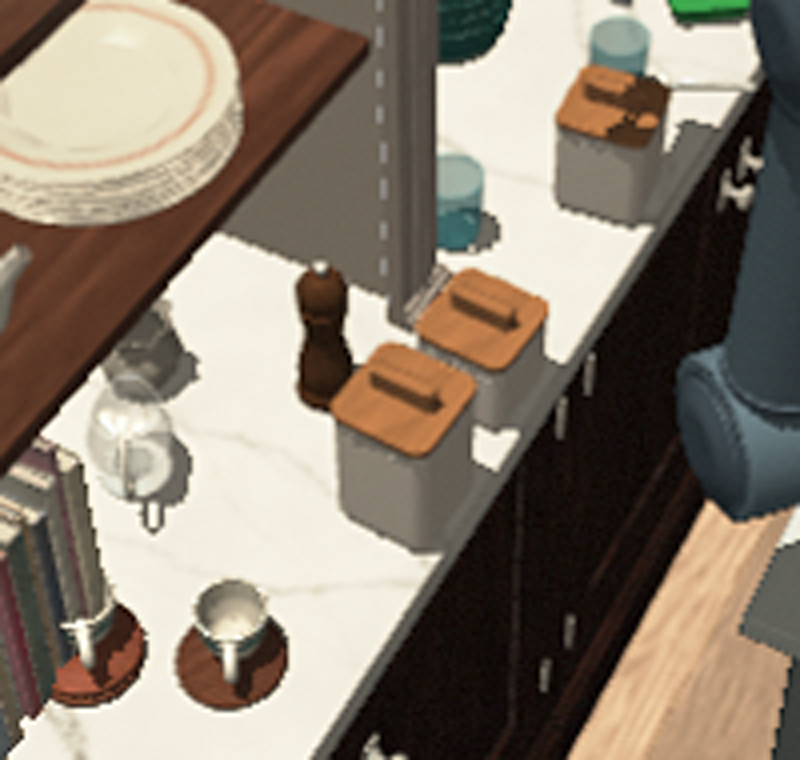

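```bash
python3 -c "
from cell import ticket
print(ticket.close_job())"
```

```text
the job is handed in; nothing more can be done
None
```

All three lids are snapped home, and I handed the job in at about 33 s of the 67 s allowed.

**What I did**
- **Tall lid:** I gripped it by its bar, lifted it slightly, turned it about 31° and lowered it onto the gasket. I then pressed it until it snapped.
- **Low lid:** I turned it about 32°, but it stuck cocked, near side down and far side high, tilted about 8°. While it was jammed I kept pressing, and the wrist force reached about 57 N, still under the 120 N limit. I let go and pressed the far end of the bar with shut fingers until it snapped flat.
- **Middle lid:** I pressed it on the bar with shut fingers until it snapped.

**Last checks**
- **Heights:** The wrist camera put the flange tops at 149.8, 99.7 and 124.7 mm for the tall, low and middle lids. The heights when fully home are 150, 100 and 125 mm.
- **Tilt:** It was under 0.002 rad on all three lids.
- **Surroundings:** The canisters stayed within about 1 mm of where they were. The pepper mill, cup and tumbler look undisturbed in the pictures; I did not measure them.

**Where the checks disagreed**
- **Scene and side cameras:** These views are coarser and gave tilts of about 0.01 to 0.02 rad. The scene view also read heights 2 to 4 mm too high. I took both as noise, since the two views disagree with each other.
- **Centring:** I could only measure this to about 2 to 3 mm, but each lid is plugged into its canister's mouth.

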